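Clamp a glazed papyrus mount in the imaging jig

TASK

Push the glazed papyrus frame along the jig board with a fingertip until it is fully home against both end stops, then push the clamp by its handle, not its arm, down past its dead point until it snaps into lock and its rubber foot holds the frame. Only push: nothing is to be lifted, and the other things on the desk and jig stay where they are.

Things in the scene. Friction and masses are not known exactly. Their poses are not given: they have to be found in the camera images.
- jig: imaging jig, fixed to the desk: white board 440 x 230 x 12 mm. Origin on the desk surface, z up; in its own frame the board reaches x = -225 to +215, y = -115 to +115 mm, top at z = 12 mm. +x is the way the frame is pushed home. Two aluminium guide rails, 10 mm wide and 10 mm high above the board, run along x from -130 to +55 mm at y = -77 and +77 mm (centre lines)
- jig_stop (a point): point on the plane of the end stops' faces, midway between them, at (55, 0, 20) mm in the jig's frame; axes as the jig's. The two end stops are aluminium blocks 14 mm thick, 30 mm wide, 18 mm high above the board, centred at y = -45 and +45 mm
- frame: loose glazed mount with brown papyrus scraps: wooden frame 170 (x, along the rails) x 140 (y) x 16 mm thick, bars 24 mm wide, glass 3 mm below their top; 0.35 to 0.7 kg. It lies flat on the board between the rails (2 mm play each side), 30 to 60 mm short of the end stops. Origin at the centre of its underside, x points at the stops
- frame_lead (a point): middle of the frame's leading edge face (toward the stops), half way up its thickness. Fully home, it lies at point jig_stop
- frame_back (a point): middle of the frame's trailing edge face (away from the stops), half way up: the place to push. 170 mm behind frame_lead
- handle (a joint): angle of the clamp's handle, rad. 0 = open, sloping up and away from the frame at 50 degrees above level; grows as it is pushed down; 0.85 = locked at its end stop, nearly level. Dead point about 0.45: before it a spring throws the handle back to 0, past it the spring snaps it to 0.85, where it stays. Takes 4 to 8 N on the grip
- handle_pivot (a point): pivot of the clamp handle, at (85, 0, 57) mm in the jig's frame, its axis along the jig's y; axes as the jig's. The steel over-centre hold-down clamp stands behind the stops on the centre line: x = 61 to 141 mm, 46 mm wide at its foot, 30 mm wide above, cheeks 50 mm above the board.
- handle_end (a point): centre of the handle's free end, 120 mm from the pivot along the jig's +x; x outward along the handle, z out of its upper face. Black rubber grip 22 mm wide, 15 mm thick, from 45 to 120 mm from the pivot. Open, the end is 92 mm above the pivot and 77 mm beyond it
- handle_press (a point): point on the middle line of the grip's upper face, 85 mm from the pivot; moves with the handle. A fingertip that goes straight down 55 to 70 mm beyond the pivot stays on the grip all the way; locked, the grip's upper face is 65 mm above the desk there
- hold_arm: the clamp's hold-down arm, two steel bars 50 mm long on the handle's pivot axis (its origin), reaching over the frame's leading edge; it follows the handle and carries the rubber foot. Not to be pushed itself
- foot: rubber foot 18 mm wide on a sprung steel spindle at the end of the clamp's hold-down arm; origin at the centre of its lower face, z along the spindle. Open, it is raised about 40 mm above the frame and does not hinder the frame; locked, it presses with about 3 N on the leading bar of the frame, 12 mm behind the frame's leading edge
- loupe: black stand loupe, a waisted cylinder 36 mm wide, 38 mm tall, standing on the jig board beside the clamp handle; origin at the centre of its underside
- clip: steel binder clip 30 x 14 x 20 mm, standing on the jig board on the other side of the clamp handle; origin under its centre
- microscope: hand-held digital microscope standing on its nose: clear ring 68 mm wide, olive body 40 mm wide, 146 mm tall in all; on the desk, clear of the jig; origin at the centre of its underside
- weight: steel weight 44 mm wide with a small knob on top, 56 mm tall, on the desk, clear of the jig; origin at the centre of its underside
- brush: flat brush lying on the desk to the robot's left, clear of the jig; origin under its middle
- eraser: white eraser 50 x 22 x 13 mm lying on the desk; origin under its middle

How it is judged:
By the outcome, as a careful person would: the job done as asked, in the order asked, and still so for the second after the job is handed in, with the robot touching nothing.
It also fails if it takes over 42 s, if anything falls off the work surface, if the arm or the gripper's body presses on something with over 40 N, if the wrist force passes 120 N, or if a joint passes its speed limit or range.

ROBOT

A 6-joint arm with a two-finger parallel gripper is mounted at the origin on the work surface. World frame = base frame: x ahead of the robot, y to its left, z up, the work surface at z = 0. Lengths are in mm, angles in rad, forces in N, time in s.
With the tool pointing down it reaches from about 400 to 925 mm from the base axis. Payload 12.5 kg.
Tool frame: the origin (TCP) lies midway between the tips of the shut fingers; the grasp point (between the pads) lies 19 mm behind it (env.tcp_to_grasp is the distance from the TCP to the grasp point, in mm); z points along the fingers, y is the line along which they close (so a half turn about z gives the same grasp; the last joint's range is limited). The gripper opens to 95 mm and grips with 3 to 60 N. Pads are 20 mm wide; open, the fingers measure 119 mm over their backs; the gripper's body (75 mm by 180 mm) begins 59 mm behind the grasp point.
Start: joints at [-1.357, 0.491, 1.559, -0, 1.092, -0.106], TCP at [196.509, -593.325, 180.161] pointing down, gripper open.
Joint ranges: [-3.1, 3.1], [-0.84, 2.19], [0.05, 2.79], [-1.13, 4.28], [0.06, 2.93], [-2.69, 2.69]. Speed limits (rad/s): [2.22, 2.22, 2.79, 3.14, 3.14, 3.14].

INTERFACE

Orientations are given as [roll, pitch, yaw] about the fixed x, y, z axes, in that order (R = Rz(yaw) Ry(pitch) Rx(roll)).
In Python, from cell import env gives the robot as it stands. The module is installed in compiled form; this text tells all that it offers.
- The arm moves only by the tool step_arm, never from a script. Its argument "plan" is a list that holds one entry, the list of rows, each a list of 5 numbers: the shift along the tool's x, y, z in mm, then the turn about the tool's z in degrees, then the opening, from -1 (shut) to 1 (fully open). A call has 1 to 8 rows; each row is the pose to reach, as a shift and turn from the pose commanded when the call began, along the tool's axes at that moment; what a row does not reach only later rows make up. A row lasts 1/12 s, in which the tool goes at most 41.7 mm and 7.16 degrees, less where a joint would pass 70% of its speed; a pose out of reach is approached as far as the arm can. A call with a gripper value outside its range is refused whole. The fingers move at their own pace and stop on an object; the grip force is fixed at half the most. Time passes only in rows, so rows that repeat a pose let the fingers close. It gives the time, the measured TCP pose, the force, the opening and the grip force at its end, in the units of the state.
- env.state(): the state, without advancing time (a new reading comes with each control period).
- env.read_camera(name): name is "scene" or "top" or "wrist"; returns the picture (420x560x3 uint8, blue, green, red); there is no depth.
- env.get_calibration(name): a dict with "K" (3x3 intrinsics, pixels), "extrinsics" (4x4, takes a point from world to camera coordinates). Camera axes: x right, y up, looking along -z (the intrinsics and any distortion apply to the point x, -y, -z); pixel columns grow to the right and rows downward; lengths in mm; the calibration is good to about 2 mm. A picture is of the moment at which its call begins: read the wrist's pose just before it. get_calibration takes no time and is no camera call; for the wrist camera it gives the pose at the moment of the call.
- env.job_done(): hands the job in; it is judged then, once.
The state is a dict: "t": time; "joints": joint angles; "qvel": joint speeds; "tau": joint torques, N m; "eef_pos": TCP position; "tcp_rot": TCP orientation; "ft_force": force on the tool from outside, world axes, zero at the start; "moment": the same for the moment, N m; "opening": opening from 0.0 (shut) to 1.0 (fully open); "grip_force": force on a finger pad.
Only numpy, scipy, OpenCV 4.12 (cv2) and the standard library are available. Lean on these libraries where they do the work, as an engineer would, in place of code of your own. Each camera call takes 0.05 s, during which the arm holds its last target. There are 200 camera calls.

## Working session

There is one attempt and no reset: what is moved stays moved. The work goes in short steps, Python scripts to look and compute and a tool call to move; the robot and the scene stay as the last step left them, time stands still between calls to the robot, and variables do not carry over. Pictures are saved under pics/ and viewed, at most 10 in all, crops included, and the job is handed in when it is done.

Besides the shell and the picture viewer there is one more tool, called by a JSON object that holds its "fn" and its "kwargs", one argument or row to a line. step_arm: Moves the arm, as the interface text tells. Its arguments: {"type":"object","properties":{"plan":{"type":"array"}},"required":["plan"]}

```bash
mkdir -p pics; python3 - <<'E'
from cell import env
import cv2,numpy as np
for n in("scene","top"):
    im=env.read_camera(n); cv2.imwrite(f"pics/{n}0.png",im)
    c=env.get_calibration(n); print(n,c["K"].tolist() if hasattr(c["K"],'tolist') else c["K"],np.round(c["extrinsics"],4).tolist(),c.keys())
print(env.state())
E
```

```text
scene [[457.52014199188415, 0.0, 283.3448137534754], [0.0, 457.52014199188415, 216.54484963278782], [0.0, 0.0, 1.0]] [[0.8173, 0.5759, 0.0185, -437.1198], [-0.4464, 0.6127, 0.6521, 139.9371], [0.3642, -0.5412, 0.7579, -1418.8166], [0.0, 0.0, 0.0, 1.0]] dict_keys(['K', 'extrinsics'])
top [[439.89649899088363, 0.0, 270.4670516491119], [0.0, 439.89649899088363, 202.3762325360713], [0.0, 0.0, 1.0]] [[0.0226, -0.9997, -0.0106, -6.5809], [0.9976, 0.0219, 0.0649, -513.2603], [-0.0647, -0.0121, 0.9978, -1158.7927], [0.0, 0.0, 0.0, 1.0]] dict_keys(['K', 'extrinsics'])
{'t': 0.1, 'joints': array([-1.35660301e+00,  4.91518228e-01,  1.55937531e+00,  1.31494730e-06,
        1.09175015e+00, -1.05595919e-01]), 'qvel': array([ 1.21938262e-03, -3.07114628e-03, -2.19395708e-03, -6.17763555e-04,
        3.35250612e-04,  7.16340908e-05]), 'tau': array([ 1.75202851e-03, -6.13621545e+01, -2.58605558e+01,  6.93225022e-02,
        4.69913101e-02, -7.18502429e-05]), 'eef_pos': array([ 196.44835004, -593.05249505,  179.61299002]), 'tcp_rot': array([-3.14054759e+00, -1.11939123e-04,  3.19788567e-01]), 'ft_force': array([ 0.03421356, -1.29038642,  0.54826234]), 'moment': array([-0.02393227,  0.00808225,  0.05857616]), 'grip_force': 0.0, 'opening': 0.9957544765542203}
```

View pics/top0.png

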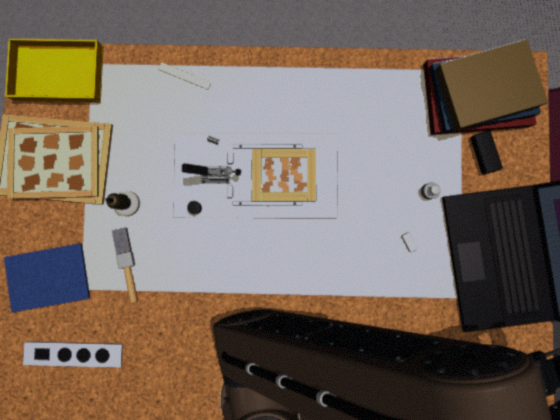

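View pics/scene0.png

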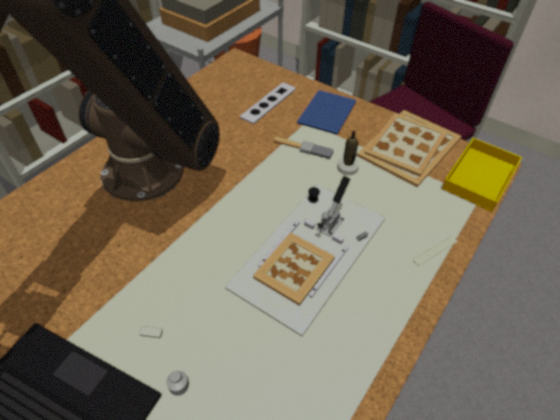

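The top view shows the jig at columns 173–338 and rows 134–217, with its +x pointing image-left (about world +y). The frame is at (284,175), the handle at (195,171), the loupe at (194,208), and the clip at (213,140). The scene view agrees with this.

```bash
cat > h.py <<'E'
from cell import env
import cv2,numpy as np
def ray(c,uv,z):
    K=np.array(c["K"]);E=np.array(c["extrinsics"]);R=E[:3,:3];o=-R.T@E[:3,3]
    uv=np.atleast_2d(uv).astype(float)
    d=np.c_[(uv[:,0]-K[0,2])/K[0,0],-(uv[:,1]-K[1,2])/K[1,1],-np.ones(len(uv))]@R
    return o+d*((z-o[2])/d[:,2])[:,None]
def proj(c,p):
    K=np.array(c["K"]);E=np.array(c["extrinsics"]);q=np.atleast_2d(p)@E[:3,:3].T+E[:3,3]
    return np.c_[K[0,0]*q[:,0]/-q[:,2]+K[0,2],K[1,1]*-q[:,1]/-q[:,2]+K[1,2]]
def wood(im):
    h=cv2.cvtColor(im,cv2.COLOR_BGR2HSV)
    return cv2.inRange(h,(8,70,60),(30,255,255))
E
python3 - <<'E'
from h import *
im=cv2.imread("pics/top0.png");c=env.get_calibration("top")
m=wood(im);m[:120]=0;m[230:]=0;m[:,:235]=0;m[:,340:]=0
p=cv2.findNonZero(m);r=cv2.minAreaRect(p);b=cv2.boxPoints(r);print(r)
w=ray(c,b,28);print(w.round(1),w.mean(0).round(1))
for n,uv,z in(("board",[(173,134),(338,134),(338,217),(173,217)],12),("stops",[(230,158),(230,188)],25),("handle",[(183,167),(210,180)],100),("loupe",[(194,208)],40)):print(n,ray(c,uv,z).round(0).tolist())
cv2.imwrite("pics/topc.png",cv2.resize(im[120:230,160:350],None,fx=4,fy=4,interpolation=cv2.INTER_CUBIC))
E
```

```text
((283.5, 174.0), (52.0, 63.0), 90.0)
[[ 656.9   57.3   28. ]
 [ 660.3 -110.7   28. ]
 [ 521.4 -112.9   28. ]
 [ 517.8   53.7   28. ]] [589.1 -28.1  28. ]
board [[694.0, 274.0, 12.0], [703.0, -174.0, 12.0], [478.0, -176.0, 12.0], [469.0, 265.0, 12.0]]
stops [[629.0, 116.0, 25.0], [549.0, 113.0, 25.0]]
handle [[592.0, 225.0, 100.0], [560.0, 156.0, 100.0]]
loupe [[493.0, 205.0, 40.0]]
```

View pics/topc.png

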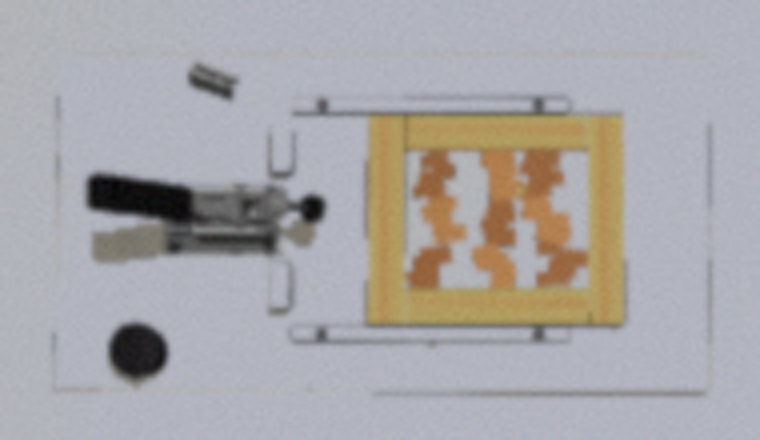

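The crop shows the rails at crop columns 293–570, the stop faces at about column 294, the frame at columns 367–624 and rows 114–325, and the handle grip at (138,198). I'm moving to a viewing pose behind the frame.

{"fn": "step_arm", "kwargs": {
  "plan": [
    [[40,-20,-8,5,-1],[78,-41,-16,10,-1],[115,-61,-24,15,-1],[152,-81,-32,17,-1],[190,-101,-40,17,-1],[227,-121,-48,17,-1],[264,-141,-56,17,-1],[301,-161,-64,17,-1]]
  ]
}}

```text
t: 0.77
eef_pos: [423.1, -354.1, 241.8]
tcp_rot: [-3.141, 0.0, 0.023]
ft_force: [-0.0, -0.1, -0.3]
opening: 0.493
grip_force: 0.0
```

{"fn": "step_arm", "kwargs": {
  "plan": [
    [[37,22,0,0,-1],[74,44,0,0,-1],[111,66,0,0,-1],[148,88,0,0,-1],[185,110,0,0,-1],[185,110,0,0,-1]]
  ]
}}

```text
t: 1.27
eef_pos: [613.4, -463.1, 238.4]
tcp_rot: [-3.14, 0.001, 0.024]
ft_force: [-0.5, 0.1, -0.7]
opening: 0.074
grip_force: 0.0
```

I had the tool y sign reversed, since tool y is now −world y. Going back the other way.

{"fn": "step_arm", "kwargs": {
  "plan": [
    [[-4,-40,0,0,-1],[-8,-80,0,0,-1],[-12,-120,0,0,-1],[-16,-160,0,0,-1],[-20,-200,0,0,-1],[-20,-240,0,0,-1],[-20,-280,0,0,-1],[-20,-280,0,0,-1]]
  ]
}}

```text
t: 1.93
eef_pos: [582.4, -176.1, 242.0]
tcp_rot: [-3.14, 0.0, 0.027]
ft_force: [0.1, -0.2, -0.0]
opening: 0.003
grip_force: 0.0
```

```bash
python3 - <<'E'
from h import *
s=env.state();print(s["eef_pos"].round(1),s["tcp_rot"].round(4),s["t"])
c=env.get_calibration("wrist");im=env.read_camera("wrist");cv2.imwrite("pics/w1.png",im)
np.savez("w1.npz",K=c["K"],extrinsics=c["extrinsics"]);print(np.round(c["extrinsics"],3).tolist(),np.array(c["K"]).tolist())
E
```

```text
[ 582.4 -176.1  242. ] [-3.1402e+00  3.0000e-04  2.7100e-02] 1.9333
[[0.027, -1.0, -0.002, -192.165], [0.967, 0.027, -0.255, -514.842], [0.255, 0.005, 0.967, -598.004], [0.0, 0.0, 0.0, 1.0]] [[350.92539471612486, 0.0, 280.5014402191412], [0.0, 350.92539471612486, 211.93334041594287], [0.0, 0.0, 1.0]]
```

View pics/w1.png

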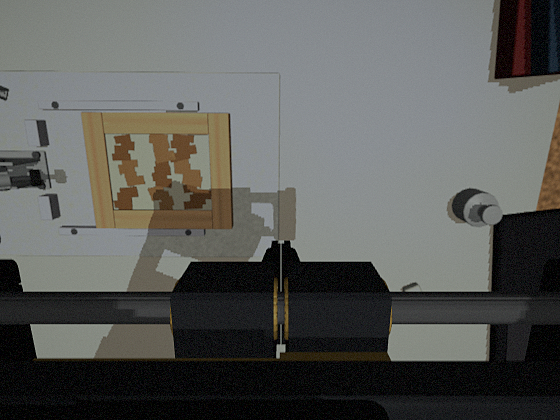

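The wrist view shows the frame with corners near (82,112), (229,113), (232,228), (97,228), and rail screws at (56,105), (180,106), (74,232), (188,232). The stops are near (37,132) and (49,206), and the board's right edge is at column 280.

```bash
python3 - <<'E'
from h import *
im=cv2.imread("pics/w1.png");c=dict(np.load("w1.npz"))
m=wood(im);m[:,:70]=0;m[:,245:]=0;m[:100]=0;m[240:]=0
h,_=cv2.findContours(m,cv2.RETR_EXTERNAL,2);p=max(h,key=cv2.contourArea)
w=ray(c,p[:,0],28)[:,:2].astype(np.float32);r=cv2.minAreaRect(w);print("frame",r,cv2.boxPoints(r).round(1).tolist())
g=cv2.cvtColor(im,6).astype(float);S=[]
for u,v in[(56,105),(180,106),(74,232),(188,232)]:
    q=g[v-4:v+5,u-4:u+5];k=np.clip(np.median(q)-15-q,0,None);y,x=np.mgrid[-4:5,-4:5]
    S.append((u+(k*x).sum()/k.sum(),v+(k*y).sum()/k.sum()))
S=np.array(S);W=ray(c,S,22);print(S.round(1).tolist(),W.round(1).tolist())
for a,b in((1,0),(3,2)):
    d=W[a]-W[b];print(np.hypot(*d[:2]),np.degrees(np.arctan2(-d[1],-d[0])))
print("board right edge",ray(c,[(280,80),(280,180)],12).round(1).tolist())
cv2.imwrite("pics/w1c.png",cv2.resize(im[60:260,0:300],None,fx=2.6,fy=2.6,interpolation=cv2.INTER_CUBIC))
E
```

```text
frame ((589.87353515625, -31.418319702148438), (139.60733032226562, 170.8012237548828), 1.2366214990615845) [[518.2000122070312, 52.5], [521.9000244140625, -118.30000305175781], [661.5, -115.30000305175781], [657.7999877929688, 55.5]]
[[54.5, 104.5], [179.8, 105.6], [73.6, 231.2], [187.9, 232.1]] [[664.8, 88.1, 22.0], [667.6, -57.2, 22.0], [510.8, 84.8, 22.0], [513.6, -60.4, 22.0]]
145.28378412218973 91.11511253375289
145.23353581848428 91.12062361851282
board right edge [[699.7, -172.5, 12.0], [582.1, -175.6, 12.0]]
```

View pics/w1c.png

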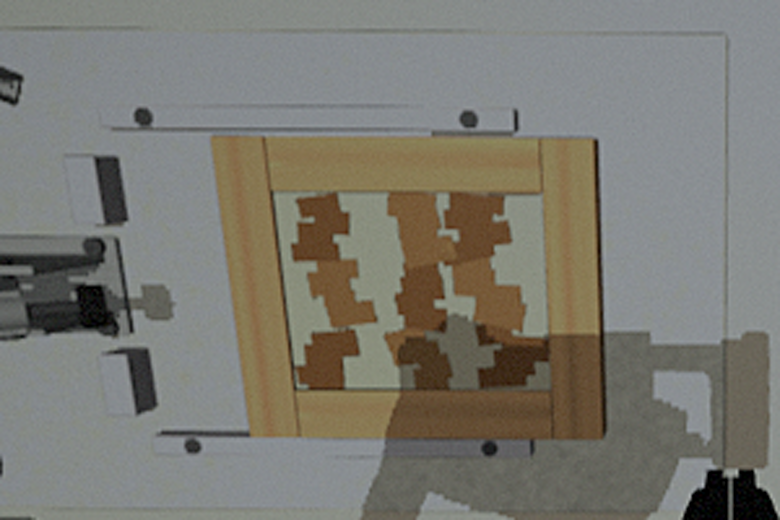

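{"fn": "step_arm", "kwargs": {
  "plan": [
    [[10,-26,40,0.4,-1],[10,-26,80,0.4,-1],[10,-26,120,0.4,-1],[10,-26,160,0.4,-1],[10,-26,190,0.4,-1],[10,-26,210,0.4,-1],[10,-26,222,0.4,-1],[10,-26,222,0.4,-1]]
  ]
}}

```text
t: 2.65
eef_pos: [591.4, -156.3, 17.0]
tcp_rot: [-3.14, 0.004, 0.015]
ft_force: [-0.8, -0.3, -0.5]
opening: 0.004
grip_force: 0.0
```

{"fn": "step_arm", "kwargs": {
  "plan": [
    [[0,-5,0,0,-1],[0,-10,0,0,-1],[0,-15,0,0,-1],[0,-20,0,0,-1],[0,-25,0,0,-1],[0,-30,0,0,-1]]
  ]
}}

```text
t: 3.15
eef_pos: [592.4, -125.2, 20.2]
tcp_rot: [3.141, -0.001, 0.017]
ft_force: [-0.0, -0.1, 0.2]
opening: -0.0
grip_force: 0.0
```

{"fn": "step_arm", "kwargs": {
  "plan": [
    [[0,-3,0,0,-1],[0,-6,0,0,-1],[0,-9,0,0,-1],[0,-12,0,0,-1],[0,-15,0,0,-1],[0,-18,0,0,-1],[0,-21,0,0,-1],[0,-24,0,0,-1]]
  ]
}}

```text
t: 3.82
eef_pos: [591.8, -101.7, 19.5]
tcp_rot: [3.141, -0.0, 0.016]
ft_force: [-0.8, 0.1, -0.4]
opening: 0.006
grip_force: 0.0
```

{"fn": "step_arm", "kwargs": {
  "plan": [
    [[0,-3,0,0,-1],[0,-6,0,0,-1],[0,-9,0,0,-1],[0,-12,0,0,-1],[0,-14,0,0,-1],[0,-16,0,0,-1],[0,-17,0,0,-1],[0,-18,0,0,-1]]
  ]
}}

```text
t: 4.48
eef_pos: [591.5, -83.8, 19.5]
tcp_rot: [3.142, -0.0, 0.016]
ft_force: [1.3, 0.9, -0.3]
opening: 0.005
grip_force: 0.0
```

```bash
python3 - <<'E'
from h import *
c=env.get_calibration("wrist");im=env.read_camera("wrist");cv2.imwrite("pics/w2.png",im)
np.savez("w2.npz",K=c["K"],extrinsics=c["extrinsics"]);s=env.state();print(s["ft_force"],proj(c,s["eef_pos"]))
t=env.get_calibration("top");a=env.read_camera("top");m=wood(a);m[:120]=0;m[230:]=0;m[:,:215]=0;m[:,340:]=0
h,_=cv2.findContours(m,cv2.RETR_EXTERNAL,2);r=cv2.minAreaRect(ray(t,max(h,key=cv2.contourArea)[:,0],28)[:,:2].astype(np.float32));print(r)
E
```

```text
[-0.36559669  0.32767162  0.57077495] [[279.25724159 241.92898606]]
((634.5787353515625, -46.97325134277344), (164.74453735351562, 274.35406494140625), 22.031919479370117)
```

View pics/w2.png

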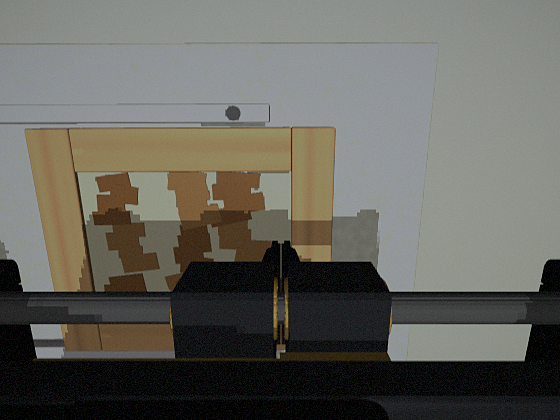

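The wrist view shows the frame's back edge at column 335, the fingertip at about (282,245), and the rail end at (269,113). Next I'm checking whether the frame moved.

```bash
python3 - <<'E'
from h import *
c=dict(np.load("w2.npz"))
print("frame back z28",ray(c,[(334,128),(330,235)],28).round(1).tolist())
print("lead",ray(c,[(26,130),(50,280)],28).round(1).tolist())
print("screw,railend",ray(c,[(233,113),(269,113)],22).round(1).tolist(),"board edge",ray(c,[(437,44),(425,160)],12).round(1).tolist())
s=env.state();print(s)
print(-c["extrinsics"][:3,:3].T@c["extrinsics"][:3,3])
E
```

```text
frame back z28 [[660.5, -112.4, 28.0], [599.3, -113.4, 28.0]]
lead [[656.7, 55.2, 28.0], [567.7, 55.5, 28.0]]
screw,railend [[667.5, -56.9, 22.0], [667.9, -76.8, 22.0]] board edge [[706.4, -169.4, 12.0], [642.4, -170.5, 12.0]]
{'t': 4.5833, 'joints': array([-2.51227165e-01,  6.50790854e-01,  1.77185390e+00, -1.08991638e-04,
        7.18881476e-01,  1.30345409e+00]), 'qvel': array([-0.00402628,  0.00063896, -0.00239735, -0.00052277,  0.00050106,
       -0.00121532]), 'tau': array([ 1.67284920e-01, -6.34638762e+01, -1.79251009e+01,  4.26151708e-02,
       -7.22094811e-02,  2.89901008e-02]), 'eef_pos': array([591.49968254, -83.79503152,  19.53249541]), 'tcp_rot': array([ 3.14150588e+00, -4.51016279e-05,  1.61970953e-02]), 'ft_force': array([ 0.04707855, -0.34839896,  0.77256636]), 'moment': array([ 0.03502153, -0.00249593,  0.00309455]), 'grip_force': 0.0, 'opening': 0.003885013027114721}
[664.49258468 -83.39029115 223.99844045]
```

The frame has not moved, yet the fingertip reads as inside its outline. I'm checking from the scene camera.

```bash
python3 - <<'E'
from h import *
c=env.get_calibration("scene");im=env.read_camera("scene");cv2.imwrite("pics/s2f.png",im)
s=env.state();p=proj(c,[s["eef_pos"],s["eef_pos"]+[0,0,40],[592,-117,28],[590,55,28]]);print(((p-[190,120])*4).round(0).tolist(),p)
cv2.imwrite("pics/s2.png",cv2.resize(im[180:330,190:390],None,fx=4,fy=4,interpolation=cv2.INTER_CUBIC))
E
```

```text
[[371.0, 647.0], [372.0, 611.0], [340.0, 677.0], [490.0, 494.0]] [[282.69220949 281.71524402]
 [282.9781617  272.76617664]
 [275.11445666 289.25831466]
 [312.51109992 243.52762652]]
```

View pics/s2.png

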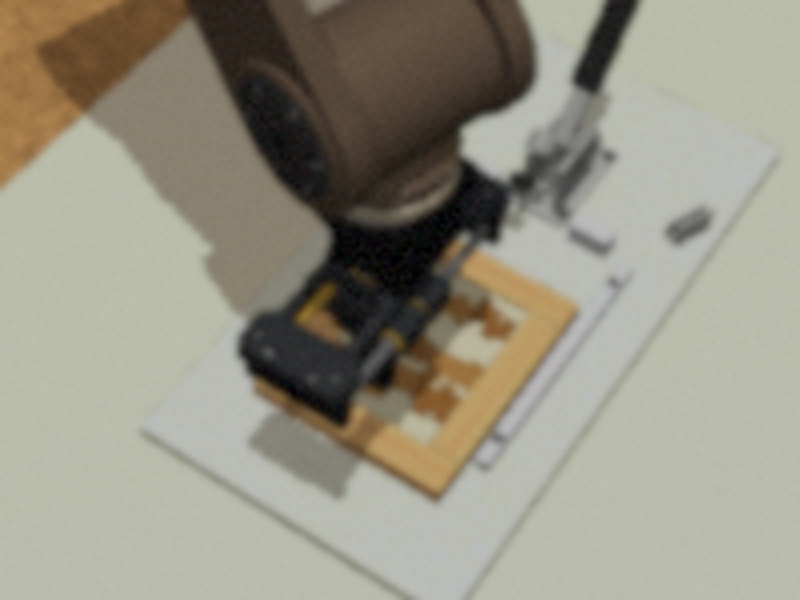

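Fingertips in the scene view sit around crop (380,378). That is about 30 mm higher than the reported TCP, so the tip appears to be over the glass with no contact. I'll raise, back off behind the frame, and probe the height on the bare board.

{"fn": "step_arm", "kwargs": {
  "plan": [
    [[0,0,-20,0,-1],[0,0,-40,0,-1],[0,30,-40,0,-1],[0,60,-40,0,-1],[0,72,-40,0,-1],[0,72,-20,0,-1],[0,72,-8,0,-1],[0,72,0,0,-1]]
  ]
}}

```text
t: 5.3
eef_pos: [591.8, -155.5, 17.8]
tcp_rot: [-3.141, 0.002, 0.016]
ft_force: [-0.6, 0.4, 0.2]
opening: 0.001
grip_force: 0.0
```

{"fn": "step_arm", "kwargs": {
  "plan": [
    [[0,0,1,0,-1],[0,0,2,0,-1],[0,0,3,0,-1],[0,0,4,0,-1],[0,0,5,0,-1],[0,0,6,0,-1],[0,0,6,0,-1]]
  ]
}}

```text
t: 5.88
eef_pos: [592.7, -155.8, 13.6]
tcp_rot: [3.141, -0.0, 0.016]
ft_force: [0.1, 0.0, -0.2]
opening: 0.003
grip_force: 0.0
```

{"fn": "step_arm", "kwargs": {
  "plan": [
    [[0,0,1,0,-1],[0,0,2,0,-1],[0,0,3,0,-1],[0,0,4,0,-1],[0,0,5,0,-1]]
  ]
}}

```text
t: 6.3
eef_pos: [592.6, -155.9, 8.4]
tcp_rot: [3.142, 0.0, 0.016]
ft_force: [0.1, 0.8, -0.9]
opening: 0.002
grip_force: 0.0
```

```bash
python3 - <<'E'
from h import *
s=env.state();print(s["eef_pos"],s["ft_force"])
c=env.get_calibration("scene");im=env.read_camera("scene");cv2.imwrite("pics/s3f.png",im)
p=proj(c,[s["eef_pos"],s["eef_pos"]+[0,0,30]]);print(((p-[215,230])*6).round(0).tolist())
cv2.imwrite("pics/s3.png",cv2.resize(im[230:330,215:345],None,fx=6,fy=6,interpolation=cv2.INTER_CUBIC))
E
```

```text
[ 592.62594786 -155.90494396    8.40564187] [ 0.14537993  0.76954733 -0.93631126]
[[305.0, 449.0], [305.0, 411.0]]
```

View pics/s3.png

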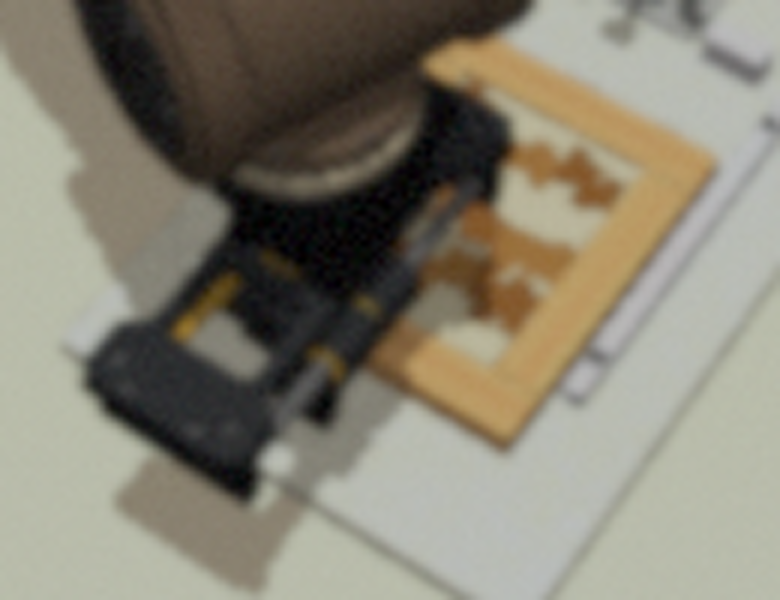

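At a reported z of 8.4 the tip is visible at (322,418), about 25 mm higher than predicted. The reported TCP height is therefore biased low, and I'll keep probing until contact.

{"fn": "step_arm", "kwargs": {
  "plan": [
    [[0,0,2,0,-1],[0,0,4,0,-1],[0,0,6,0,-1],[0,0,8,0,-1],[0,0,9,0,-1],[0,0,10,0,-1],[0,0,10,0,-1]]
  ]
}}

```text
t: 6.93
eef_pos: [592.6, -155.9, -1.7]
tcp_rot: [-3.142, 0.0, 0.016]
ft_force: [0.2, 0.7, 0.8]
opening: 0.005
grip_force: 0.0
```

{"fn": "step_arm", "kwargs": {
  "plan": [
    [[0,0,1,0,-1],[0,0,2,0,-1],[0,0,3,0,-1],[0,0,4,0,-1],[0,0,5,0,-1],[0,0,5,0,-1]]
  ]
}}

```text
t: 7.43
eef_pos: [592.6, -155.9, -6.7]
tcp_rot: [-3.142, 0.0, 0.016]
ft_force: [-0.4, -0.2, 0.1]
opening: 0.005
grip_force: 0.0
```

{"fn": "step_arm", "kwargs": {
  "plan": [
    [[0,0,1,0,-1],[0,0,2,0,-1],[0,0,3,0,-1],[0,0,3,0,-1]]
  ]
}}

```text
t: 7.77
eef_pos: [592.5, -155.9, -9.7]
tcp_rot: [-3.142, 0.0, 0.016]
ft_force: [0.0, 0.4, -0.0]
opening: 0.0
grip_force: 0.0
```

{"fn": "step_arm", "kwargs": {
  "plan": [
    [[0,0,1,0,-1],[0,0,2,0,-1],[0,0,3,0,-1],[0,0,3,0,-1]]
  ]
}}

```text
t: 8.1
eef_pos: [592.5, -155.9, -12.7]
tcp_rot: [-3.142, 0.0, 0.016]
ft_force: [0.3, -0.0, 0.4]
opening: 0.004
grip_force: 0.0
```

{"fn": "step_arm", "kwargs": {
  "plan": [
    [[0,0,1,0,-1],[0,0,2,0,-1],[0,0,2,0,-1]]
  ]
}}

```text
t: 8.35
eef_pos: [592.5, -155.8, -14.7]
tcp_rot: [-3.142, 0.0, 0.016]
ft_force: [-0.3, -0.1, 0.2]
opening: 0.007
grip_force: 0.0
```

{"fn": "step_arm", "kwargs": {
  "plan": [
    [[0,0,1,0,-1],[0,0,2,0,-1],[0,0,2,0,-1]]
  ]
}}

```text
t: 8.6
eef_pos: [592.5, -155.9, -16.7]
tcp_rot: [-3.142, 0.0, 0.016]
ft_force: [-0.6, 0.2, -0.5]
opening: 0.005
grip_force: 0.0
```

{"fn": "step_arm", "kwargs": {
  "plan": [
    [[0,0,1,0,-1],[0,0,2,0,-1],[0,0,2,0,-1]]
  ]
}}

```text
t: 8.85
eef_pos: [592.5, -155.9, -18.7]
tcp_rot: [3.142, 0.0, 0.016]
ft_force: [0.4, 0.4, -0.1]
opening: 0.003
grip_force: 0.0
```

```bash
python3 - <<'E'
from h import *
s=env.state();print(s["eef_pos"],s["ft_force"],s["tau"].round(1))
c=env.get_calibration("scene");im=env.read_camera("scene")
p=proj(c,[s["eef_pos"],s["eef_pos"]+[0,0,30]]);print(((p-[235,265])*10).round(0).tolist())
a=cv2.resize(im[265:325,235:305],None,fx=8,fy=8,interpolation=cv2.INTER_CUBIC)
cv2.imwrite("pics/s4.png",cv2.convertScaleAbs(a,alpha=1.6,beta=20))
print(((p-[235,265])*8).round(0).tolist())
E
```

```text
[ 592.54528582 -155.89352392  -18.70406747] [ 0.36716061  0.37423975 -0.05645901] [  0.  -66.4 -16.7   0.   -0.1   0. ]
[[310.0, 454.0], [309.0, 392.0]]
[[248.0, 363.0], [247.0, 314.0]]
```

View pics/s4.png

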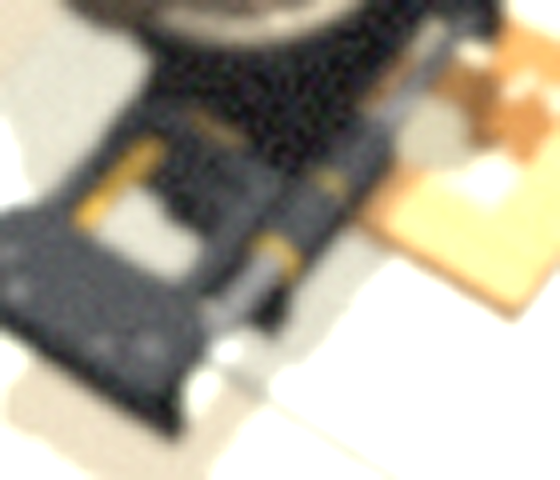

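The tip is at about crop (272,330). The fingers are evidently about 30 mm shorter than the TCP implies, which also matches the wrist view, so the tip is now just above the board. I'll raise 3 mm and push gently while watching the force.

{"fn": "step_arm", "kwargs": {
  "plan": [
    [[0,0,-3,0,-1],[0,-6,-3,0,-1],[0,-12,-3,0,-1],[0,-18,-3,0,-1],[0,-22,-3,0,-1],[0,-25,-3,0,-1],[0,-28,-3,0,-1],[0,-31,-3,0,-1]]
  ]
}}

```text
t: 9.57
eef_pos: [592.1, -124.5, -15.5]
tcp_rot: [3.141, 0.0, 0.016]
ft_force: [-0.1, 0.6, -0.5]
opening: 0.005
grip_force: 0.0
```

{"fn": "step_arm", "kwargs": {
  "plan": [
    [[0,-2,0,0,-1],[0,-4,0,0,-1],[0,-6,0,0,-1],[0,-8,0,0,-1],[0,-10,0,0,-1],[0,-12,0,0,-1],[0,-14,0,0,-1]]
  ]
}}

```text
t: 10.15
eef_pos: [592.0, -111.0, -15.4]
tcp_rot: [3.141, -0.0, 0.016]
ft_force: [0.8, -3.5, 1.7]
opening: 0.0
grip_force: 1.7
```

In contact now, with a steady push of about 3.5 N.

{"fn": "step_arm", "kwargs": {
  "plan": [
    [[0,-3,0,0,-1],[0,-6,0,0,-1],[0,-9,0,0,-1],[0,-12,0,0,-1],[0,-15,0,0,-1],[0,-18,0,0,-1],[0,-21,0,0,-1],[0,-24,0,0,-1]]
  ]
}}

```text
t: 10.82
eef_pos: [591.6, -86.6, -15.5]
tcp_rot: [3.141, -0.0, 0.016]
ft_force: [0.2, -4.5, 1.6]
opening: 0.005
grip_force: 2.1
```

{"fn": "step_arm", "kwargs": {
  "plan": [
    [[0,-2,0,0,-1],[0,-4,0,0,-1],[0,-6,0,0,-1],[0,-7,0,0,-1],[0,-8,0,0,-1]]
  ]
}}

```text
t: 11.23
eef_pos: [591.4, -78.8, -15.5]
tcp_rot: [3.141, -0.0, 0.016]
ft_force: [0.6, -5.3, 1.3]
opening: 0.005
grip_force: 2.3
```

{"fn": "step_arm", "kwargs": {
  "plan": [
    [[0,-1,0,0,-1],[0,-2,0,0,-1],[0,-3,0,0,-1],[0,-4,0,0,-1],[0,-4,0,0,-1]]
  ]
}}

```text
t: 11.65
eef_pos: [591.3, -74.7, -15.5]
tcp_rot: [3.142, -0.0, 0.016]
ft_force: [-0.2, -3.3, 1.7]
opening: 0.005
grip_force: 2.0
```

```bash
python3 - <<'E'
from h import *
c=env.get_calibration("wrist");im=env.read_camera("wrist");cv2.imwrite("pics/w5.png",im)
s=env.state();print(s["eef_pos"],s["ft_force"])
m=wood(im);m[220:]=0
h,_=cv2.findContours(m,cv2.RETR_EXTERNAL,2);p=max(h,key=cv2.contourArea)[:,0]
for v in (120,140,160,180,200):
    x=np.where(m[v]>0)[0]
    if len(x):print(v,x.min(),x.max(),ray(c,[(x.min(),v),(x.max(),v)],28)[:,:2].round(1).tolist())
E
```

```text
[591.34712514 -74.74462056 -15.47338714] [-0.94311978 -2.73127609  1.21141834]
140 0 266 [[653.3, 52.0], [655.3, -67.8]]
160 0 268 [[644.3, 53.6], [646.3, -68.8]]
180 0 267 [[635.1, 55.4], [637.1, -68.4]]
200 0 267 [[625.5, 57.1], [627.6, -68.5]]
```

{"fn": "step_arm", "kwargs": {
  "plan": [
    [[0,-1,0,0,-1],[0,-2,0,0,-1],[0,-3,0,0,-1],[0,-3,0,0,-1]]
  ]
}}

```text
t: 12.03
eef_pos: [591.3, -71.7, -15.5]
tcp_rot: [3.142, 0.0, 0.016]
ft_force: [-0.7, -3.3, 1.7]
opening: 0.005
grip_force: 2.1
```

{"fn": "step_arm", "kwargs": {
  "plan": [
    [[0,-1,0,0,-1],[0,-2,0,0,-1],[0,-2,0,0,-1]]
  ]
}}

```text
t: 12.28
eef_pos: [591.2, -69.7, -15.5]
tcp_rot: [3.142, -0.0, 0.016]
ft_force: [-0.2, -3.0, 1.5]
opening: 0.004
grip_force: 2.1
```

{"fn": "step_arm", "kwargs": {
  "plan": [
    [[0,-1,0,0,-1],[0,-2,0,0,-1],[0,-2,0,0,-1]]
  ]
}}

```text
t: 12.53
eef_pos: [591.2, -68.4, -15.5]
tcp_rot: [3.141, 0.0, 0.017]
ft_force: [-1.5, -9.1, 1.8]
opening: 0.002
grip_force: 4.0
```

{"fn": "step_arm", "kwargs": {
  "plan": [
    [[0,-1,0,0,-1],[0,-1,0,0,-1]]
  ]
}}

```text
t: 12.7
eef_pos: [591.2, -68.2, -15.4]
tcp_rot: [3.14, -0.0, 0.017]
ft_force: [-0.6, -15.4, 2.7]
opening: 0.008
grip_force: 6.1
```

The force climbs while the position holds, so the frame has reached the stops. One more firm nudge to square it, then I'll back off and rise.

{"fn": "step_arm", "kwargs": {
  "plan": [
    [[0,-1,0,0,-1],[0,-1,0,0,-1],[0,-1,0,0,-1]]
  ]
}}

```text
t: 12.95
eef_pos: [591.3, -67.9, -15.3]
tcp_rot: [3.139, -0.0, 0.016]
ft_force: [-2.5, -19.5, 2.8]
opening: 0.001
grip_force: 8.1
```

{"fn": "step_arm", "kwargs": {
  "plan": [
    [[0,4,0,0,-1],[0,15,0,0,-1],[0,30,0,0,-1],[0,30,-40,0,-1],[0,30,-80,0,-1],[0,30,-120,0,-1],[0,30,-160,0,-1],[0,30,-200,0,-1]]
  ]
}}

```text
t: 13.62
eef_pos: [591.1, -96.5, 186.4]
tcp_rot: [-3.141, 0.0, 0.016]
ft_force: [0.9, -0.3, -0.3]
opening: 0.007
grip_force: 0.0
```

{"fn": "step_arm", "kwargs": {
  "plan": [
    [[0,-20,-40,0,-1],[0,-60,-50,0,-1],[0,-100,-50,0,-1],[0,-100,-50,0,-1]]
  ]
}}

```text
t: 13.95
eef_pos: [589.8, 8.8, 235.9]
tcp_rot: [-3.14, -0.002, 0.019]
ft_force: [0.6, -0.9, -0.0]
opening: 0.007
grip_force: 0.0
```

```bash
python3 - <<'E'
from h import *
c=env.get_calibration("wrist");im=env.read_camera("wrist");cv2.imwrite("pics/w6.png",im)
np.savez("w6.npz",K=c["K"],extrinsics=c["extrinsics"]);s=env.state();print(s["eef_pos"],s["tcp_rot"],s["ft_force"],s["t"])
m=wood(im)
h,_=cv2.findContours(m,cv2.RETR_EXTERNAL,2);p=max(h,key=cv2.contourArea)[:,0]
r=cv2.minAreaRect(ray(c,p,28)[:,:2].astype(np.float32));print(r,cv2.boxPoints(r).tolist())
E
```

```text
[589.85679497   6.40698    235.06657224] [-3.14107257e+00 -6.53375726e-04  1.97453885e-02] [ 0.37234411 -0.91510441 -0.10365519] 14.0
((587.8165283203125, 21.025115966796875), (139.27423095703125, 169.33570861816406), 1.5403773784637451) [[515.9285888671875, 103.7904281616211], [520.4805908203125, -65.48409271240234], [659.7044677734375, -61.740196228027344], [655.1524658203125, 107.5343246459961]]
```

View pics/w6.png

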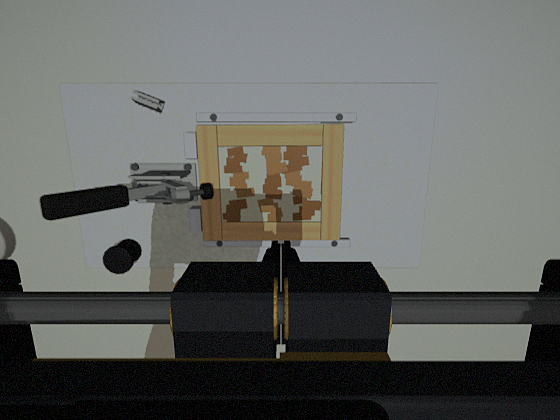

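The tenth picture shows the frame seated at the stops, with its lead edge at columns 197–203 against the stop faces. The handle grip runs from (42,207) to (128,192). I'm checking squareness by line fits against the rail screws in the same view.

```bash
python3 - <<'E'
from h import *
im=cv2.imread("pics/w6.png");c=dict(np.load("w6.npz"));m=wood(im)
L=[];R=[]
for v in range(130,236,3):
    x=np.where(m[v,150:400]>0)[0]+150;L.append((x.min(),v));R.append((x.max()+1,v))
for n,e in(("lead",L),("back",R)):
    w=ray(c,e,28);k=np.polyfit(w[:,0],w[:,1],1);rs=w[:,1]-np.polyval(k,w[:,0]);g=abs(rs)<1.5;k=np.polyfit(w[g,0],w[g,1],1);print(n,"yaw",np.degrees(np.arctan(k[0])),"y@588",np.polyval(k,588),rs[g].std(),g.sum())
g=cv2.cvtColor(im,6).astype(float);S=[]
for u,v in[(213,117),(339,117),(220,243),(334,243)]:
    q=g[v-4:v+5,u-4:u+5];k=np.clip(np.median(q)-15-q,0,None);y,x=np.mgrid[-4:5,-4:5];S.append((u+(k*x).sum()/k.sum(),v+(k*y).sum()/k.sum()))
W=ray(c,S,22);print(W.round(1).tolist(),W.mean(0))
# handle grip: black blob, centreline
b=(g<40).astype(np.uint8);n,l,st,ce=cv2.connectedComponentsWithStats(b[170:225,20:135].copy());i=1+st[1:,4].argmax();ys,xs=np.where(l==i);print(xs.min()+20,xs.max()+20,ys.min()+170,ys.max()+170)
vx,vy,x0,y0=cv2.fitLine(np.c_[xs+20,ys+170].astype(np.float32),2,0,.01,.01).ravel();print(vx,vy,x0,y0)
u=np.array([-.0195,.9998]);O=W.mean(0)[:2]+37.5*u;print("jig origin",O)
for d in(45,62,85,120):
    p=O+u*(85+d*np.cos(np.radians(50)));z=57+d*np.sin(np.radians(50))+7.5*np.cos(np.radians(50));print(d,np.r_[p,z].round(1),proj(c,[np.r_[p,z]]).round(1))
E
```

```text
lead yaw 2.1999442312260262 y@588 104.35835337697887 0.23595785162272637 14
back yaw 1.555035949951461 y@588 -64.24159037304668 0.33985259801661233 36
[[664.7, 88.0, 22.0], [667.5, -57.0, 22.0], [511.0, 84.6, 22.0], [513.7, -60.3, 22.0]] [589.22672764  13.835064    22.        ]
40 128 185 219
0.98761606 -0.15689014 83.24546 201.48552
jig origin [588.49547764  51.327564  ]
45 [586.3 165.2  96.3] [[124.1 195.5]]
62 [586.1 176.2 109.3] [[106.9 198.3]]
85 [585.8 190.9 126.9] [[ 81.6 202.4]]
120 [585.3 213.4 153.7] [[ 37.6 209.6]]
```

The handle matches the prediction. Back-edge yaw reads 1.55° against the jig's 1.12°, which could mean a gap of up to 0.9 mm at the −x stop. I'll add a gentle second push nearer that side to be sure.

{"fn": "step_arm", "kwargs": {
  "plan": [
    [[-10,35,0,0,-1],[-20,70,0,0,-1],[-30,100,10,0,-1],[-30,100,50,0,-1],[-30,100,90,0,-1],[-30,100,130,0,-1],[-30,100,170,0,-1],[-30,100,210,0,-1]]
  ]
}}

```text
t: 14.67
eef_pos: [561.1, -97.9, 22.5]
tcp_rot: [-3.142, 0.0, 0.015]
ft_force: [1.4, -0.2, 0.1]
opening: 0.005
grip_force: 0.0
```

{"fn": "step_arm", "kwargs": {
  "plan": [
    [[0,0,25,0,-1],[0,0,40,0,-1],[0,0,40,0,-1],[0,-8,40,0,-1],[0,-16,40,0,-1],[0,-20,40,0,-1],[0,-23,40,0,-1],[0,-23,40,0,-1]]
  ]
}}

```text
t: 15.33
eef_pos: [561.7, -72.6, -14.5]
tcp_rot: [3.141, -0.001, 0.017]
ft_force: [0.6, 0.5, -0.3]
opening: 0.002
grip_force: 0.0
```

{"fn": "step_arm", "kwargs": {
  "plan": [
    [[0,-1,0,0,-1],[0,-2,0,0,-1],[0,-3,0,0,-1],[0,-3,0,0,-1]]
  ]
}}

```text
t: 15.67
eef_pos: [561.3, -70.3, -15.4]
tcp_rot: [3.141, -0.0, 0.016]
ft_force: [-0.7, 0.8, -0.2]
opening: 0.001
grip_force: 0.0
```

{"fn": "step_arm", "kwargs": {
  "plan": [
    [[0,-1,0,0,-1],[0,-2,0,0,-1],[0,-2,0,0,-1]]
  ]
}}

```text
t: 15.92
eef_pos: [561.3, -69.1, -15.4]
tcp_rot: [3.141, -0.0, 0.016]
ft_force: [-1.0, -7.7, 1.9]
opening: 0.003
grip_force: 2.8
```

{"fn": "step_arm", "kwargs": {
  "plan": [
    [[0,-1,0,0,-1],[0,-2,0,0,-1],[0,-2,0,0,-1]]
  ]
}}

```text
t: 16.17
eef_pos: [561.1, -68.4, -15.2]
tcp_rot: [3.139, 0.0, 0.017]
ft_force: [-4.6, -16.4, 3.0]
opening: 0.002
grip_force: 7.2
```

{"fn": "step_arm", "kwargs": {
  "plan": [
    [[0,6,0,0,-1],[0,20,0,0,-1],[0,28,-10,0,-1],[10,28,-50,0,-1],[20,28,-90,0,-1],[25,28,-130,0,-1],[25,28,-170,0,-1],[25,28,-205,0,-1]]
  ]
}}

```text
t: 16.83
eef_pos: [586.8, -94.6, 193.1]
tcp_rot: [3.141, -0.002, 0.016]
ft_force: [0.0, 0.4, 0.1]
opening: 0.001
grip_force: 0.0
```

Seated with equal resistance on both sides. Now moving over the handle grip.

{"fn": "step_arm", "kwargs": {
  "plan": [
    [[0,-20,-20,0,-1],[1,-60,-20,0,-1],[1,-100,-20,0,-1],[2,-140,-20,0,-1],[2,-180,-20,0,-1],[3,-220,-20,0,-1],[3,-260,-20,0,-1],[4,-294,-20,0,-1]]
  ]
}}

```text
t: 17.5
eef_pos: [585.5, 202.0, 210.4]
tcp_rot: [-3.141, -0.0, 0.016]
ft_force: [0.5, -0.6, -0.6]
opening: 0.006
grip_force: 0.0
```

```bash
python3 - <<'E'
from h import *
# frame squareness from an unoccluded top view
t=env.get_calibration("top");a=env.read_camera("top");m=wood(a)
h,w=m.shape;s=env.state();print(s["eef_pos"],s["tcp_rot"])
L=[];R=[]
for v in range(152,198,2):
    x=np.where(m[v,215:310]>0)[0]
    if len(x)>5:L.append((x.min()+215,v));R.append((x.max()+216,v))
for n,e in(("lead",L),("back",R)):
    q=ray(t,e,28);k=np.polyfit(q[:,0],q[:,1],1);print(n,len(e),np.degrees(np.arctan(k[0])),np.polyval(k,588))
E
```

```text
[585.34024133 206.66889041 210.25745976] [-3.13961629e+00 -5.75945623e-04  1.88096772e-02]
lead 23 1.5838926196996175 105.98916425747117
back 23 1.078915297806313 -61.41535328143541
```

{"fn": "step_arm", "kwargs": {
  "plan": [
    [[0,0,10,0,-1],[0,0,20,0,-1],[0,0,20,0,-1]]
  ]
}}

```text
t: 17.8
eef_pos: [585.0, 198.6, 187.2]
tcp_rot: [3.141, 0.003, 0.015]
ft_force: [0.6, -0.2, 0.2]
opening: 0.004
grip_force: 0.0
```

{"fn": "step_arm", "kwargs": {
  "plan": [
    [[0,0,20,0,-1],[0,0,40,0,-1],[0,0,50,0,-1],[0,0,55,0,-1],[0,0,60,0,-1],[0,0,65,0,-1],[0,0,65,0,-1]]
  ]
}}

```text
t: 18.38
eef_pos: [585.9, 199.7, 124.1]
tcp_rot: [3.141, 0.0, 0.016]
ft_force: [0.2, -0.1, -0.4]
opening: 0.003
grip_force: 0.0
```

{"fn": "step_arm", "kwargs": {
  "plan": [
    [[0,0,4,0,-1],[0,0,8,0,-1],[0,0,12,0,-1],[0,0,16,0,-1],[0,0,20,0,-1]]
  ]
}}

```text
t: 18.8
eef_pos: [586.6, 200.1, 105.1]
tcp_rot: [-3.141, -0.002, 0.016]
ft_force: [0.5, -1.0, 8.3]
opening: 0.006
grip_force: 3.0
```

Contact on the grip at 8 N. Continuing down.

{"fn": "step_arm", "kwargs": {
  "plan": [
    [[0,0,4,0,-1],[0,0,8,0,-1],[0,0,12,0,-1],[0,0,16,0,-1],[0,0,20,0,-1],[0,0,24,0,-1],[0,0,28,0,-1]]
  ]
}}

```text
t: 19.38
eef_pos: [586.5, 200.3, 77.0]
tcp_rot: [-3.141, -0.002, 0.016]
ft_force: [-0.3, 0.3, 5.9]
opening: 0.005
grip_force: 2.0
```

{"fn": "step_arm", "kwargs": {
  "plan": [
    [[0,0,4,0,-1],[0,0,8,0,-1],[0,0,12,0,-1],[0,0,16,0,-1],[0,0,20,0,-1]]
  ]
}}

```text
t: 19.8
eef_pos: [585.6, 200.0, 55.8]
tcp_rot: [3.141, 0.001, 0.016]
ft_force: [0.4, 0.2, -0.5]
opening: 0.003
grip_force: 0.0
```

The force dropped to zero, so the handle snapped. I'm lifting clear and verifying with the cameras.

{"fn": "step_arm", "kwargs": {
  "plan": [
    [[0,0,-40,0,-1],[0,0,-80,0,-1],[0,0,-120,0,-1],[0,40,-150,0,-1],[0,80,-170,0,-1],[0,120,-180,0,-1],[0,120,-180,0,-1],[0,120,-180,0,-1]]
  ]
}}

```text
t: 20.47
eef_pos: [588.1, 77.5, 237.2]
tcp_rot: [3.141, -0.001, 0.013]
ft_force: [-1.1, -0.2, -0.4]
opening: 0.003
grip_force: 0.0
```

```bash
python3 - <<'E'
from h import *
c=env.get_calibration("wrist");im=env.read_camera("wrist");cv2.imwrite("pics/w7.png",im)
s=env.state();print(s["eef_pos"],s["ft_force"],s["t"])
g=cv2.cvtColor(im,6);O=np.array([588.5,51.3]);u=np.array([-.0195,.9998]);n=np.array([-u[1],u[0]])
for lab,a in(("open",50),("locked",50-np.degrees(.85))):
    cs,sn=np.cos(np.radians(a)),np.sin(np.radians(a))
    print(lab,[proj(c,[np.r_[O+u*(85+d*cs-7.5*sn),57+d*sn+7.5*cs]])[0].round(0).tolist() for d in(45,120)])
b=(g<40).astype(np.uint8);k,l,st,ce=cv2.connectedComponentsWithStats(b)
print([(st[i].tolist(),ce[i].round(0).tolist()) for i in range(1,k) if 150<st[i,4]<6000])
m=wood(im);L=[];R=[]
for v in range(125,231,3):
    x=np.where(m[v]>0)[0]
    if len(x)>5:L.append((x.min(),v));R.append((x.max()+1,v))
for nm,e in(("lead",L),("back",R)):
    q=ray(c,e,28);k=np.polyfit(q[:,0],q[:,1],1);r=q[:,1]-np.polyval(k,q[:,0]);o=abs(r)<2;k=np.polyfit(q[o,0],q[o,1],1);print(nm,o.sum(),np.degrees(np.arctan(k[0])),np.polyval(k,588))
E
```

```text
[587.81871868  79.04669944 236.33942051] [-0.60176388  0.35592532  0.92140086] 20.5167
open [[198.0, 195.0], [126.0, 210.0]]
locked [[185.0, 190.0], [116.0, 190.0]]
[([117, 179, 70, 20, 1336], [151.0, 189.0])]
lead 34 1.368188172204205 106.28659856623645
back 36 1.2493357240404834 -62.82400765116197
```

The grip sits at columns 117–187, row 189, which is the locked prediction (116–185, row 190). The frame's lead edge is at y = 106.3, the stop plane, and square within the measuring error. Handing in.

```bash
python3 -c "
from cell import env
print(env.job_done())"
```

```text
the job is handed in; nothing more can be done
None
```

The frame is home against both end stops, the clamp handle is locked with its foot down on the frame (inferred from the handle angle, as the foot itself was not measured), and the job was handed in at about 20.5 s.

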